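Seat a projector lens in the V-blocks of the lens bench and hold it pressed

ROBOT

A 7-joint arm with a two-finger parallel gripper is mounted at the origin on the work surface. World frame = base frame: x ahead of the robot, y to its left, z up, the work surface at z = 0. Lengths are in m, angles in rad, forces in N, time in s.
With the tool pointing down it reaches from about 0.4 to 0.85 m from the base axis. Payload 4.5 kg.
Tool frame: the origin (TCP) lies on the centre line of the jaws, within the pads' length; the fingertips stand 8 mm ahead of it and the grasp point (between the pads) lies 11 mm behind it; z points along the fingers, x is the direction in which the jaws open and shut, and the axes are right-handed (so a half turn about z gives the same grasp; the last joint's range is limited). The gripper opens to 88 mm and grips with 3 to 60 N. Pads are 18 mm wide; open, the fingers measure 123 mm over their backs; the gripper's body (75 mm by 187 mm) begins 45 mm behind the grasp point.
Start: joints at [-1.305, 0.689, -0.195, 1.565, 0.157, 0.902, -0.215], TCP at [0.144, 0.608, 0.247] pointing down, gripper open.
Joint ranges: [-3.01, 3.01], [-0.46, 2.08], [-1.47, 1.51], [0.13, 2.56], [-1, 4.14], [0.04, 2.09], [-2.66, 2.66]. Speed limits (rad/s): [2.57, 2.57, 3.14, 3.14, 3.14, 3.14, 3.14].

INTERFACE

Orientations are given as a unit quaternion [x, y, z, w].
In Python, from plant import get_state, snapshot, finish_job, boxes_of, pinpoint gives the robot as it stands.
- The arm moves only by the shell command python3 -m creep 'ROWS' [FORCE]. ROWS is JSON, a list of rows, each an object with "hand": the finger opening in m, from 0 to 0.0881; "slide": the shift along the tool's x, y, z in m, a list of three; "turn": the turn about the tool's z in degrees. A call has 1 to 5 rows; each row shifts and turns the commanded pose from where the row before left it, along the tool's axes as they then stand; what a row does not reach is not made up. A row lasts 1/8 s, in which the tool goes at most 62.5 mm and 10.7 degrees, less where a joint would pass 70% of its speed; a pose out of reach is approached as far as the arm can. A call is refused whole if a number of a shift passes 0.0625 or a number of a turn 10.7, either way. A call with a gripper value outside its range is refused whole. The fingers move at their own pace and stop on an object; FORCE is the grip in N (left out, the last holds). Time passes only in rows, so rows that do not move let the fingers close. It gives the time, the measured TCP pose, the force and the opening at its end, in the units of the state.
- get_state(): the state, without advancing time (a new reading comes with each control period).
- snapshot(name): name is "scene" or "top"; returns a dict with "frame" (480x640x3 uint8, red, green, blue), "depth" (480x640 float32, m along the optical axis (not along the pixel's ray), 0 where there is no reading), "mtx" (3x3 intrinsics, pixels), "camera_from_world" (4x4, takes a point from world to camera coordinates). Camera axes: x right, y down, z forward; pixel columns grow to the right and rows downward; lengths in m; the calibration is good to about 2 mm. A picture is of the moment at which its call begins.
- finish_job(): hands the job in, once; it reports no verdict.
Trained networks look in a picture, given as the dict that the camera call returned (one of the last four; its "shot" number tells which), for a name from the list of things; names that differ only in an ending like _2 or _b are one class to them, and where a whole thing is asked for, a point or a joint stands for the part that bears it (a point fixed in the world has none). Each returns a list of dicts, best first, with "conf" (0 to 1); they miss things now and then, are a little off and sometimes report something else, mostly with a low value. They report only what shows in the picture. A call takes as long as a camera call. They do not tell look-alikes from the thing itself.
- boxes_of(target, picture): "uv" ([column, row] in pixels, amid what is visible of it).
- pinpoint(target, picture): "uv" ([column, row] in pixels: a listed point, or the origin of a listed thing).
The state is a dict: "clock": time; "q": joint angles; "qd": joint speeds; "joint_torque": joint torques, N m; "tool_pos": TCP position; "eef_rot": TCP orientation; "contact_force": force on the tool from outside, world axes, zero at the start; "moment": the same for the moment, N m; "opening": opening from 0.0 (shut) to 1.0 (fully open).
Only numpy, scipy, OpenCV 4.12 (cv2) and the standard library are available. Lean on these libraries where they do the work, as an engineer would, in place of code of your own. Each camera call takes 0.05 s, during which the arm holds its last target.

TASK

Take the projector lens with the blue grip ring out of its foam nest without squeezing it hard, and lay it in the two V-blocks of the lens bench, glass front towards the collimator tube and blue ring in the gap between the blocks. Press it down gently so that it bears on both flanks of the V, and finish while still holding it pressed there with the gripper for the reading. Leave the other lens and the other things on the table where they are.

Things in the scene. Friction and masses are not known exactly. Their poses are not given: they have to be found in the camera images.
- lens_blue: The lens to seat: a black projector lens barrel with a blue ribbed grip ring, lying level in a pink foam nest. Origin: on its axis, middle of the ring. +x along the axis to the glass front. Barrel dia. 40 from x -50 to 52 mm, ring dia. 46 from -15 to 15, wide front bell dia. 52 from 52 to 70, steel rear dia. 30 to -64. About 0.22 kg. Fragile: a pinch of 20 to 40 N is enough, 60 N per finger breaks it.
- vee_axis (a point): On the lens bench: the point where the lens's origin (middle of its blue ring) lies when the barrel is seated in both V-blocks, 75 mm above the table, midway between the blocks. Its x axis is the optical axis and points to the collimator tube (the way the lens's glass front must face), y is level across the V, z up.
- bench: The lens bench, fixed: aluminium rail 500 x 64 mm, top 25 mm high. Origin under the middle between two steel V-blocks, on the table; +x to the collimator. Blocks (18 mm thick, x 24 to 42 and -42 to -24, 74 wide, tops 67 mm high) leave a gap of 48 mm for ring and fingers. Grey collimator tube (dia. up to 64) from x 121 on; red sensor camera (top 100 mm high) from x -110 to -164.
- liner_left: The slippery white plastic liners (friction about 0.25), 3 mm thick, on the left flank (bench +y side) of both V-blocks, fixed; origin as the bench's. The V is 90 degrees, each flank at 45 degrees; the seated 40 mm barrel touches each flank along a line 14 mm below its axis and 14 mm to that side. The flanks end 5 mm below the axis.
- liner_right: The same white liners on the right flank (bench -y side) of both V-blocks, fixed; origin as the bench's. Pressed squarely, the barrel loads left and right liners alike, each with about 0.7 of the downward force. Each must carry over 3 N and under 30 N: a push of 10 to 20 N is right, with little sideways force (a sideways 3 N takes some 2 N off one flank).
- lens_orange: The other lens, with an orange ring and a slightly narrower bell, in the other foam nest: leave it. Same frame and sizes as the blue one (bell dia. 47).
- nest_a: Pink foam nest of the blue lens, fixed: slab 130 x 84 x 12 mm with two cross ribs (x 29 to 45 and -45 to -29 mm, 42 mm high) slotted 43 mm wide; the barrel lies on the slot floors, axis 45 mm above the table, and lifts straight up. Origin centre of the underside, x along the lens axis. Free space of 58 mm between the ribs.
- nest_b: Pink foam nest of the orange lens, fixed; the same shape as the other nest. The two nests may stand in either place.
- cleaner: White cleaner bottle with blue cap, dia. 40, 105 mm tall, standing; origin centre of its foot. Leave it.
- blower: Black rubber dust blower standing nozzle up, dia. 58, 105 mm tall; origin centre of its foot. Leave it.
- driver: Screwdriver 170 mm long lying on the table; leave it.
- screw_tray: Yellow divided screw tray 100 x 75 x 22 mm; origin centre of its underside. Leave it.
- mouse: Black computer mouse, 105 x 60 x 36 mm; leave it.
- locking_ring: Steel lens locking ring, dia. 54, 8 mm high, lying flat; leave it.
- lens_front (a point): Centre of the blue-ringed lens's front glass, on its axis, 70 mm in front of its origin.
Mind the look-alikes: they are no part of the job. What is shaped like the nest_a but purple is not meant.

How it is judged:
On the way:
1. The blue-ringed lens is lifted clear out of its nest in the gripper (z of lens_blue in the frame of nest_a above 0.075 m and contact force between lens_blue and the fingers above 1 N and contact force between lens_blue and nest_a below 0.1 N), for 0.2 s.
At the end, for the whole second after the job is handed in: The blue-ringed lens lies in both V-blocks, front to the collimator, ring within 9 mm of mid-gap, axis within 2 mm and 0.05 rad of the V's; the gripper presses it: 3 to 30 N on the left and on the right liners; at rest. Other lens within 15 mm, other things within 30 mm of their places (x of lens_blue in the frame of vee_axis between -0.009 and 0.009 m and y of lens_blue in the frame of vee_axis between -0.002 and 0.002 m and z of lens_blue in the frame of vee_axis between -0.002 and 0.002 m and angle between the x axis of lens_blue and the x axis of vee_axis, either way round below 0.05 rad and contact force between lens_blue and liner_left between 3 and 30 N and contact force between lens_blue and liner_right between 3 and 30 N and contact force between lens_blue and the fingers above 2 N and linear speed of lens_blue below 0.01 m/s and distance of lens_orange from where it was at the start of the episode below 0.015 m and distance of each of cleaner, blower, driver, screw_tray, mouse, locking_ring from where it was at the start of the episode below 0.03 m and x of lens_front in the frame of vee_axis above 0.05 m); the arm keeps its last pose, push and grip.
It fails at once if The lens is squeezed or pushed too hard by the gripper (over 60 N per finger) (contact force between lens_blue and the fingers above 120 N).
It fails at once if The lens is banged or pressed too hard onto the V-blocks (over 45 N on one flank) (contact force between lens_blue and liner_left above 45 N or contact force between lens_blue and liner_right above 45 N).
It fails at once if The other lens is disturbed (moved over 15 mm) (distance of lens_orange from where it was at the start of the episode above 0.015 m).
It fails at once if Another thing on the table is pushed away (moved over 30 mm) (distance of any of cleaner, blower, driver, screw_tray, mouse, locking_ring from where it was at the start of the episode above 0.03 m).
It also fails if it takes over 48 s, if anything falls off the work surface, if the arm or the gripper's body presses on something with over 40 N, if the wrist force passes 120 N, or if a joint passes its speed limit or range.

## Working session

There is one attempt and no reset: what is moved stays moved. The work goes in short steps, Python scripts to look and compute and a shell command to move; the robot and the scene stay as the last step left them, time stands still between calls to the robot, and variables do not carry over. Pictures are saved under pics/ and viewed, and the job is handed in when it is done.

```bash
ls; mkdir -p pics; python3 - <<'E'
from plant import *
import cv2,numpy as np
s=get_state();print({k:np.round(v,3).tolist() for k,v in s.items()})
for n in("scene","top"):
    p=snapshot(n);cv2.imwrite(f"pics/{n}0.png",p["frame"][:,:,::-1]);
    np.savez(f"pics/{n}0.npz",**{k:p[k] for k in("frame","depth","mtx","camera_from_world")})
    T=np.linalg.inv(p["camera_from_world"]);print(n,T.round(3).tolist(),p["mtx"].tolist())
    for t in("lens_blue","nest_a","bench","lens_front","vee_axis","lens_orange"):
        for d in pinpoint(t,p)[:3]:
            u,v=d["uv"];z=p["depth"][int(v),int(u)];K=p["mtx"]
            c=np.array([(u-K[0,2])/K[0,0]*z,(v-K[1,2])/K[1,1]*z,z,1]);print(t,np.round(d["uv"]),round(d["conf"],2),(T@c)[:3].round(3))
E
```

```text
pics
{'clock': 0.0, 'q': [-1.305, 0.69, -0.195, 1.566, 0.157, 0.902, -0.215], 'qd': [0.001, 0.001, 0.0, -0.001, -0.0, -0.001, 0.0], 'joint_torque': [-0.0, -52.756, -1.267, -15.343, -0.053, 0.007, 0.0], 'tool_pos': [0.143, 0.608, 0.246], 'eef_rot': [0.784, 0.621, -0.001, 0.001], 'contact_force': [-0.07, -0.021, -0.52], 'moment': [-0.039, 0.006, 0.03], 'opening': 1.001}
scene [[0.322, 0.727, -0.606, 1.301], [0.946, -0.237, 0.219, -0.15], [0.015, -0.644, -0.765, 1.076], [0.0, 0.0, 0.0, 1.0]] [[569.6632857787608, 0.0, 326.62734666450973], [0.0, 569.6632857787608, 237.7520282330844], [0.0, 0.0, 1.0]]
lens_blue [289. 229.] 0.22 [0.406 0.073 0.017]
nest_a [363. 285.] 0.94 [0.614 0.19  0.008]
nest_a [449. 169.] 0.74 [0.327 0.553 0.012]
nest_a [372. 179.] 0.62 [0.327 0.323 0.042]
bench [207. 304.] 0.97 [ 0.558 -0.16   0.013]
lens_front [338. 278.] 0.89 [0.619 0.126 0.068]
lens_front [363. 285.] 0.19 [0.618 0.187 0.013]
vee_axis [198. 285.] 0.62 [ 0.491 -0.168 -0.   ]
vee_axis [382. 207.] 0.48 [0.451 0.299 0.067]
lens_orange [386. 208.] 0.96 [0.449 0.311 0.057]
top [[0.019, -0.997, 0.079, 0.425], [-1.0, -0.019, 0.005, 0.137], [-0.003, -0.079, -0.997, 1.453], [0.0, 0.0, 0.0, 1.0]] [[613.2695621344981, 0.0, 316.11142274907854], [0.0, 613.2695621344981, 237.16298572264293], [0.0, 0.0, 1.0]]
lens_blue [294. 207.] 0.95 [0.603 0.195 0.065]
nest_a [296. 205.] 0.88 [0.607 0.19  0.065]
nest_a [223. 346.] 0.79 [0.281 0.356 0.016]
nest_a [244. 280.] 0.66 [0.435 0.306 0.066]
bench [447. 243.] 0.85 [ 0.53  -0.162  0.021]
vee_axis [456. 241.] 0.81 [ 0.536 -0.183  0.024]
vee_axis [241. 280.] 0.61 [0.434 0.312 0.068]
lens_orange [236. 279.] 0.76 [0.436 0.321 0.071]
lens_orange [456. 237.] 0.51 [ 0.544 -0.181  0.027]
```

View pics/scene0.png

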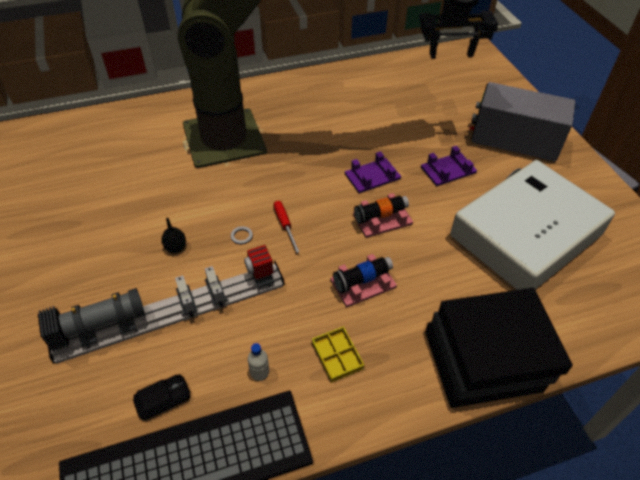

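View pics/top0.png

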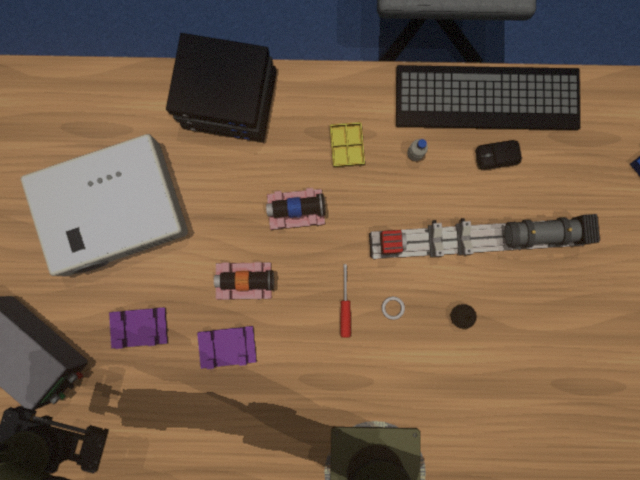

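The scene view shows the blue lens at (362,273), the orange one at (382,208), two purple decoy nests, and the bench running from the red sensor (260,263) to the collimator at left. In the top view the blue lens is at (294,207) with its bell to the right. The V-blocks are at (437,240) and (465,236), and the collimator is also to the right.

```bash
cat > h.py <<'E'
import numpy as np,cv2
def load(n):
    p=np.load(f"pics/{n}.npz");return {k:p[k] for k in p}
def cloud(p):
    K=p["mtx"];z=p["depth"];v,u=np.mgrid[:480,:640]
    c=np.stack([(u-K[0,2])/K[0,0]*z,(v-K[1,2])/K[1,1]*z,z,np.ones_like(z)],-1)
    w=(c@np.linalg.inv(p["camera_from_world"]).T)[...,:3]; w[z==0]=np.nan;return w
E
python3 - <<'E'
from h import *
for n in("scene0","top0"):
    p=load(n);w=cloud(p);f=p["frame"].astype(int);hsv=cv2.cvtColor(p["frame"],cv2.COLOR_RGB2HSV)
    near=lambda c,r:np.linalg.norm(w[...,:2]-np.array(c),axis=-1)<r
    tab=near((.45,0.05),.03);print(n,"table z",np.nanmedian(w[tab][:,2]))
    blue=near((.605,.19),.07)&(hsv[...,0]>100)&(hsv[...,0]<130)&(hsv[...,1]>130)
    b=w[blue];print("blue",len(b),b.mean(0).round(4),np.median(b,0).round(4),b.min(0).round(3),b.max(0).round(3))
    for nm,c in(("lensblue",(.605,.18)),("lensor",(.44,.3))):
        m=near(c,.10)&(w[...,2]>.048);q=w[m];
        vx,vy,x0,y0=cv2.fitLine(q[:,:2].astype(np.float32),cv2.DIST_HUBER,0,.001,.001).ravel()
        print(nm,len(q),np.degrees(np.arctan2(vy,vx)),x0,y0,q.max(0).round(3),q.min(0).round(3))
        # per-slice
        s=(q[:,:2]-[x0,y0])@[vx,vy];t=(q[:,:2]-[x0,y0])@[-vy,vx]
        for a in np.arange(-.09,.09,.015):
            k=(s>=a)&(s<a+.015)
            if k.sum()>3:print("  ",round(a,3),k.sum(),q[k].mean(0).round(4),"zmax",q[k,2].max().round(4),"t",np.percentile(t[k],[3,97]).round(4))
    m=(abs(w[...,0]-.55)<.09)&(abs(w[...,1]+.17)<.10)&(w[...,2]>.045)&(w[...,2]<.09);q=w[m]
    print("vblocks",len(q))
    np.save(f"pics/vb_{n}.npy",q)
    r=p["frame"]
    if n=="top0":img=cv2.resize(r[205:275,360:510],None,fx=5,fy=5,interpolation=cv2.INTER_CUBIC)
    else: img=cv2.resize(r[240:330,150:290],None,fx=5,fy=5,interpolation=cv2.INTER_CUBIC)
    cv2.imwrite(f"pics/vcrop_{n}.png",img[:,:,::-1])
E
```

```text
scene0 table z 0.00041862130763337113
blue 296 [0.616  0.1952 0.0598] [0.6183 0.1952 0.0615] [0.591 0.143 0.036] [0.635 0.218 0.072]
lensblue 956 -84.72593 0.6136606 0.1845583 [0.64  0.26  0.076] [0.584 0.121 0.048]
   -0.075 58 [0.6036 0.2516 0.0574] zmax 0.0654 t [-0.0169  0.006 ]
   -0.06 91 [0.6071 0.2364 0.0607] zmax 0.0682 t [-0.021   0.0122]
   -0.045 98 [0.609  0.222  0.0602] zmax 0.0696 t [-0.0197  0.0122]
   -0.03 99 [0.612  0.2065 0.0617] zmax 0.0719 t [-0.0215  0.0147]
   -0.015 116 [0.6131 0.1923 0.063 ] zmax 0.0716 t [-0.0226  0.0157]
   0.0 116 [0.6129 0.1777 0.0607] zmax 0.0693 t [-0.0227  0.0146]
   0.015 99 [0.616  0.162  0.0607] zmax 0.0686 t [-0.0178  0.0137]
   0.03 100 [0.6185 0.1473 0.0612] zmax 0.0759 t [-0.0215  0.0178]
   0.045 163 [0.6201 0.1312 0.0635] zmax 0.0734 t [-0.023   0.0195]
   0.06 15 [0.6062 0.1232 0.0582] zmax 0.0684 t [-0.0238 -0.0007]
lensor 735 -88.009834 0.4420735 0.29896995 [0.462 0.375 0.074] [0.413 0.237 0.048]
   -0.075 43 [0.4378 0.3663 0.0565] zmax 0.0634 t [-0.0178  0.0087]
   -0.06 76 [0.44   0.3515 0.0596] zmax 0.0668 t [-0.0183  0
[... 1514 characters left out ...]
.239 0.048]
   -0.075 64 [0.4307 0.3684 0.0571] zmax 0.0652 t [-0.0138  0.0135]
   -0.06 102 [0.4319 0.3545 0.061 ] zmax 0.0694 t [-0.0184  0.0179]
   -0.045 111 [0.4321 0.3404 0.0616] zmax 0.0726 t [-0.0186  0.0177]
   -0.03 118 [0.4324 0.3251 0.0627] zmax 0.0728 t [-0.0188  0.0196]
   -0.015 127 [0.4333 0.3105 0.0639] zmax 0.0761 t [-0.0212  0.0219]
   0.0 130 [0.4333 0.2959 0.0631] zmax 0.0757 t [-0.0195  0.0195]
   0.015 122 [0.4336 0.2803 0.0608] zmax 0.0727 t [-0.0193  0.0193]
   0.03 108 [0.4344 0.2656 0.0614] zmax 0.0703 t [-0.019   0.0192]
   0.045 136 [0.435  0.2503 0.0646] zmax 0.0746 t [-0.0217  0.0212]
   0.06 40 [0.4346 0.2407 0.0617] zmax 0.0718 t [-0.0216  0.0207]
vblocks 583
```

```bash
python3 - <<'E'
from h import *
for n in("scene0","top0"):
    q=np.load(f"pics/vb_{n}.npy");print(n)
    # grid print
    for x in np.arange(.47,.63,.006):
        k=(q[:,0]>=x)&(q[:,0]<x+.006)
        if k.sum():
            print(round(x,3),[f"{y:.3f}:{z:.3f}" for y,z in sorted(zip(q[k,1],q[k,2]))][::max(1,k.sum()//14)])
E
```

```text
scene0
0.494 ['-0.147:0.051', '-0.145:0.065', '-0.140:0.065', '-0.138:0.066', '-0.133:0.067', '-0.131:0.064', '-0.131:0.066']
0.5 ['-0.211:0.068', '-0.209:0.064', '-0.203:0.067', '-0.201:0.065', '-0.198:0.066', '-0.196:0.067', '-0.147:0.070', '-0.146:0.063', '-0.145:0.069', '-0.143:0.067', '-0.143:0.067', '-0.141:0.066', '-0.140:0.069', '-0.139:0.068', '-0.138:0.068', '-0.136:0.067', '-0.136:0.068', '-0.135:0.064', '-0.134:0.068', '-0.134:0.066', '-0.130:0.066', '-0.129:0.066', '-0.129:0.069']
0.506 ['-0.212:0.067', '-0.210:0.066', '-0.208:0.065', '-0.205:0.068', '-0.203:0.067', '-0.201:0.069', '-0.196:0.070', '-0.146:0.051', '-0.144:0.067', '-0.142:0.066', '-0.137:0.065', '-0.136:0.064', '-0.133:0.068', '-0.132:0.069', '-0.129:0.066', '-0.127:0.062']
0.512 ['-0.210:0.069', '-0.207:0.067', '-0.205:0.067', '-0.202:0.067', '-0.199:0.073', '-0.196:0.075', '-0.194:0.068', '-0.145:0.056', '-0.143:0.066', '-0.141:0.067', '-0.140:0.061', '-0.138:0.070', '-0.136:0.067', '-0.133:0.059', '-0.132:0.067', '-0.130:0.063']
0.518 ['-0.211:0.071', '-0.209:0.069', '-0.207:0.066', '-0.204:0.071', '-0.
[... 5814 characters left out ...]
-0.128:0.065', '-0.125:0.071', '-0.123:0.066', '-0.123:0.055']
0.566 ['-0.207:0.067', '-0.204:0.068', '-0.201:0.072', '-0.200:0.069', '-0.196:0.074', '-0.194:0.064', '-0.191:0.067', '-0.189:0.045', '-0.188:0.060', '-0.188:0.061', '-0.137:0.065', '-0.134:0.066', '-0.131:0.070', '-0.129:0.073', '-0.126:0.064', '-0.123:0.069']
0.572 ['-0.205:0.066', '-0.204:0.068', '-0.204:0.069', '-0.203:0.065', '-0.202:0.069', '-0.201:0.063', '-0.201:0.065', '-0.198:0.065', '-0.198:0.068', '-0.196:0.063', '-0.196:0.066', '-0.195:0.061', '-0.194:0.066', '-0.192:0.062', '-0.191:0.069', '-0.188:0.049', '-0.188:0.050', '-0.188:0.070', '-0.188:0.070', '-0.188:0.061', '-0.188:0.061', '-0.187:0.046', '-0.140:0.063']
```

```bash
sleep 3; ls pics
```

```text
scene0.npz
scene0.png
top0.npz
top0.png
vb_scene0.npy
vb_top0.npy
vcrop_scene0.png
vcrop_top0.png
```

```bash
cat > fit.py <<'E'
from h import *
from scipy.optimize import least_squares
def lensfit(w,c,yaw,zlim=.05,zc=.045,free_z=False):
    near=np.linalg.norm(w[...,:2]-np.array(c),axis=-1)<.085
    q=w[near&(w[...,2]>zlim)]
    e=np.array([-.064,-.050,-.015,.015,.052,.070]);R=np.array([.015,.020,.023,.020,.026])
    def res(p):
        d=np.array([np.cos(p[2]),np.sin(p[2])]);r=q[:,:2]-p[:2]
        s=r@d;t=r@np.array([-d[1],d[0]]);z=q[:,2]-(zc+p[3])
        rho=np.hypot(t,z)
        cand=[np.hypot(np.maximum(np.maximum(e[i]-s,s-e[i+1]),0),rho-R[i]) for i in range(5)]
        return np.min(cand,0)
    o=least_squares(res,[*c,yaw,0],loss="soft_l1",f_scale=.002,diff_step=1e-4,x_scale=[.01,.01,.1,.01])
    return o.x,np.median(abs(o.fun)),len(q)
def vfit(w,c,yaw):
    q=w[(np.linalg.norm(w[...,:2]-np.array(c),axis=-1)<.065)&(w[...,2]>.047)&(w[...,2]<.085)]
    def res(p):
        d=np.array([np.cos(p[2]),np.sin(p[2])]);r=q[:,:2]-p[:2]
        s=abs(r@d);t=abs(r@np.array([-d[1],d[0]]))
        h=np.where(t<.0215,.047+t,.067)+p[3]
        dz=abs(q[:,2]-h); dx=abs(s-.033)-.009; dt=np.maximum(t-.037,0)
        below=q[:,2]<h-.001
        side=np.hypot(np.maximum(dx,0)+0*dx,dt)
        return np.where(dx>0,np.hypot(np.maximum(dx,0),np.where(below,0,dz)),np.minimum(np.hypot(dz,dt),np.where(below,abs(dx)+dt,1)))
    o=least_squares(res,[*c,yaw,0],loss="soft_l1",f_scale=.002,diff_step=1e-4,x_scale=[.01,.01,.1,.01])
    return o.x,np.median(abs(o.fun)),len(q)
E
python3 - <<'E'
from fit import *
for n in("scene0","top0"):
    w=cloud(load(n));print(n)
    for f,c,y in((lensfit,(.605,.19),-1.46),(lensfit,(.434,.305),-1.53),(vfit,(.534,-.167),-1.5)):
        x,m,k=f(w,c,y);print(f.__name__,x.round(4),"yaw",np.degrees(x[2]).round(2),m.round(4),k)
E
```

```text
scene0
lensfit [ 6.055e-01  1.946e-01 -1.456e+00 -3.000e-04] yaw -83.42 0.0014 925
lensfit [ 4.3420e-01  3.0870e-01 -1.5508e+00 -8.0000e-04] yaw -88.86 0.0016 704
vfit [ 5.3910e-01 -1.6760e-01 -1.4883e+00  6.0000e-04] yaw -85.27 0.0017 543
top0
lensfit [ 6.0450e-01  1.9570e-01 -1.4516e+00  4.0000e-04] yaw -83.17 0.0014 1010
lensfit [ 4.33e-01  3.09e-01 -1.54e+00  2.00e-04] yaw -88.24 0.0017 1029
vfit [ 5.3780e-01 -1.6680e-01 -1.4941e+00  1.0000e-03] yaw -85.6 0.0013 554
```

View pics/vcrop_top0.png

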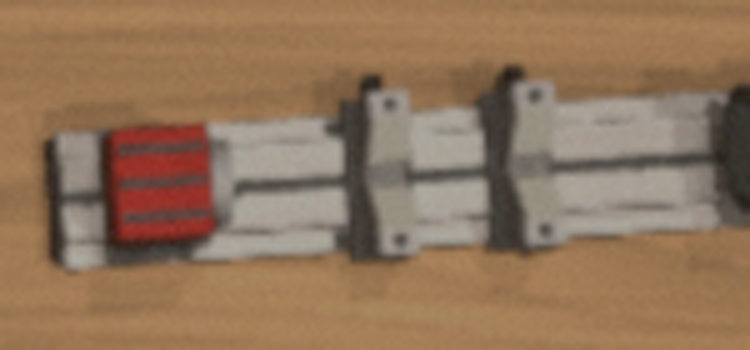

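Both cameras agree to about 1 mm: lens at (0.605, 0.195) with yaw -83.3°, V at (0.5385, -0.167) with yaw -85.4°. I'll turn the tool first, then traverse.

```bash
python3 -m creep '[{"hand":0.088,"slide":[0,0,0],"turn":10},{"hand":0.088,"slide":[0,0,0],"turn":10},{"hand":0.088,"slide":[0,0,0],"turn":10},{"hand":0.088,"slide":[0,0,0],"turn":10},{"hand":0.088,"slide":[0,0,0],"turn":10}]' 30; cat > rel.py <<'E'
import sys,numpy as np
from plant import get_state
from scipy.spatial.transform import Rotation as R
s=get_state();T=R.from_quat(s["eef_rot"]).as_matrix();p=np.array(s["tool_pos"])
yaw=np.degrees(np.arctan2(T[1,0],T[0,0]))
print("t",round(s["clock"],2),"p",p.round(4),"yaw",yaw.round(2),"tool z",T[:,2].round(4),"F",np.round(s["contact_force"],2),"M",np.round(s["moment"],2),"open",round(s["opening"],4),"q",np.round(s["q"],2))
if len(sys.argv)>4:
    g=np.array(list(map(float,sys.argv[1:4])));print("slide",(T.T@(g-p)).round(4),"turn",round(yaw-float(sys.argv[4]),2))
E
python3 rel.py 0.605 0.195 0.16 6.7
```

```text
clock: 1.32
tool_pos: [0.1435, 0.6084, 0.2468]
eef_rot: [0.974, 0.228, -0.0, -0.0]
contact_force: [0.2, -0.0, -0.3]
opening: 1.002
t 1.32 p [0.1435 0.6084 0.2468] yaw 26.4 tool z [-1.e-04  3.e-04 -1.e+00] F [ 0.18 -0.05 -0.34] M [-0.05  0.1   0.  ] open 1.0021 q [-1.45  0.69  0.06  1.57 -0.05  0.88 -0.91]
slide [0.2296 0.5755 0.0866] turn 19.7
```

```bash
python3 -m creep '[{"hand":0.088,"slide":[0,0.03,0],"turn":10},{"hand":0.088,"slide":[0,0.03,0],"turn":9.7},{"hand":0.088,"slide":[0,0,0],"turn":0}]'; python3 rel.py 0.605 0.195 0.16 6.7
```

```text
clock: 1.7
tool_pos: [0.1669, 0.5508, 0.247]
eef_rot: [0.998, 0.06, 0.0, 0.001]
contact_force: [-0.5, 0.4, 0.1]
opening: 0.997
t 1.7 p [0.1669 0.5508 0.247 ] yaw 6.87 tool z [ 8.0e-04 -1.8e-03 -1.0e+00] F [-0.51  0.41  0.15] M [-0.02  0.07 -0.07] open 0.9967 q [-1.45  0.63  0.15  1.73 -0.12  0.8  -1.12]
slide [0.3924 0.4055 0.0879] turn 0.17
```

```bash
python3 -m creep '[{"hand":0.088,"slide":[0.039,0.04,0],"turn":0},{"hand":0.088,"slide":[0.039,0.04,0],"turn":0},{"hand":0.088,"slide":[0.039,0.04,0],"turn":0},{"hand":0.088,"slide":[0.039,0.04,0],"turn":0},{"hand":0.088,"slide":[0.039,0.04,0],"turn":0}]';  python3 -m creep '[{"hand":0.088,"slide":[0.039,0.04,0],"turn":0},{"hand":0.088,"slide":[0.039,0.04,0],"turn":0},{"hand":0.088,"slide":[0.039,0.04,0],"turn":0},{"hand":0.088,"slide":[0.039,0.04,0.01],"turn":0},{"hand":0.088,"slide":[0,0,0.03],"turn":0}]'; python3 rel.py 0.605 0.195 0.16 6.7
```

```text
clock: 2.33
tool_pos: [0.385, 0.3786, 0.247]
eef_rot: [0.998, 0.063, 0.0, -0.001]
contact_force: [0.5, 0.5, -0.1]
opening: 0.999
clock: 2.95
tool_pos: [0.5643, 0.2347, 0.2078]
eef_rot: [0.998, 0.058, 0.004, 0.0]
contact_force: [-0.6, 0.3, -1.0]
opening: 1.0
t 2.95 p [0.5643 0.2347 0.2078] yaw 6.68 tool z [ 8.1e-03  3.0e-04 -1.0e+00] F [-0.62  0.35 -0.98] M [-0.01  0.09  0.05] open 0.9996 q [-0.52  0.71  0.08  1.67 -0.07  0.76 -0.29]
slide [0.0355 0.0441 0.0481] turn -0.02
```

```bash
python3 -m creep '[{"hand":0.088,"slide":[0.0355,0.044,0],"turn":0},{"hand":0.088,"slide":[0,0,0.048],"turn":0},{"hand":0.088,"slide":[0,0,0],"turn":0}]'; python3 rel.py 0.605 0.195 0.16 6.7
python3 - <<'E'
from plant import *
import cv2
for n in("scene","top"):
    p=snapshot(n)["frame"];c=p[180:340,260:470] if n=="scene" else p[130:290,210:390]
    cv2.imwrite(f"pics/{n}1.png",cv2.resize(c,None,fx=3,fy=3)[:,:,::-1])
E
```

```text
clock: 3.32
tool_pos: [0.5966, 0.1991, 0.1556]
eef_rot: [0.998, 0.062, -0.004, 0.0]
contact_force: [-0.8, 0.3, 1.1]
opening: 1.0
t 3.33 p [0.5966 0.1991 0.1556] yaw 7.12 tool z [-0.007  -0.0011 -1.    ] F [-0.84  0.28  1.07] M [-0.06  0.07 -0.01] open 1.0002 q [-0.43  0.81  0.06  1.63 -0.07  0.71 -0.21]
slide [ 0.0078  0.0052 -0.0045] turn 0.42
```

View pics/scene1.png

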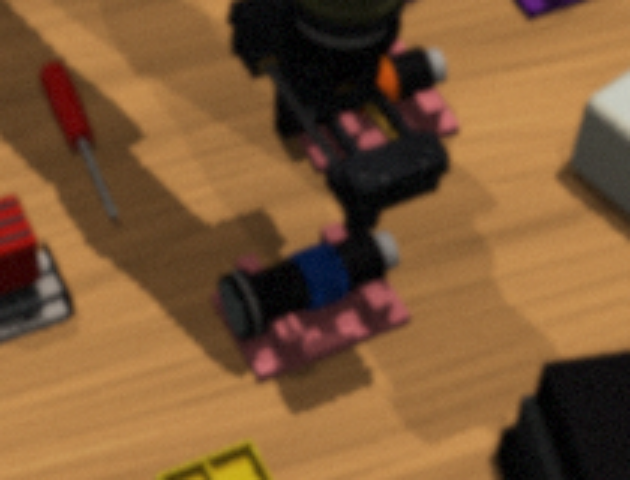

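View pics/top1.png

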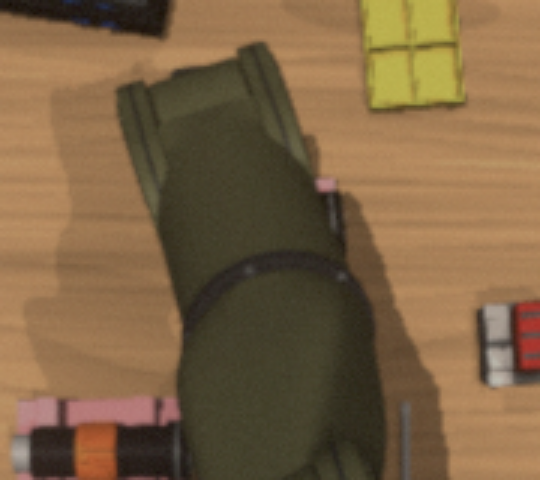

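The scene crop shows the gripper over the nest, still a little short of the lens (blue ring at 325,275). The top view is blocked by the arm. I'll let it settle and correct.

```bash
python3 -m creep '[{"hand":0.088,"slide":[0,0,0],"turn":0}]' >/dev/null; python3 rel.py 0.605 0.195 0.16 6.7
python3 -m creep '[{"hand":0.088,"slide":[0,0,0],"turn":0}]' >/dev/null; python3 rel.py 0.605 0.195 0.16 6.7
```

```text
t 3.55 p [0.5994 0.2007 0.1605] yaw 7.14 tool z [ 0.0027  0.0019 -1.    ] F [0.49 0.25 0.2 ] M [-0.13  0.04  0.  ] open 0.9906 q [-0.43  0.8   0.06  1.63 -0.07  0.71 -0.21]
slide [0.0048 0.0063 0.0005] turn 0.44
t 3.67 p [0.5992 0.2001 0.1603] yaw 7.09 tool z [ 0.0023  0.0013 -1.    ] F [-0.45  0.65  0.2 ] M [-0.11  0.12  0.01] open 0.9972 q [-0.43  0.8   0.06  1.63 -0.07  0.71 -0.21]
slide [0.0051 0.0057 0.0003] turn 0.39
```

```bash
python3 -m creep '[{"hand":0.088,"slide":[0.005,0.0055,0.02],"turn":0.4},{"hand":0.088,"slide":[0,0,0.03],"turn":0},{"hand":0.088,"slide":[0,0,0],"turn":0},{"hand":0.088,"slide":[0,0,0],"turn":0}]' >/dev/null; python3 rel.py 0.605 0.195 0.034 6.7
python3 - <<'E'
from plant import *
import cv2
p=snapshot("scene")["frame"][180:340,260:470]
cv2.imwrite("pics/scene2.png",cv2.resize(p,None,fx=3,fy=3)[:,:,::-1])
E
```

```text
t 4.17 p [0.6047 0.1941 0.1089] yaw 6.61 tool z [ 4.e-04  1.e-04 -1.e+00] F [ 0.09 -0.25  0.19] M [-0.12  0.04  0.06] open 0.9975 q [-0.41  0.88  0.05  1.65 -0.07  0.62 -0.2 ]
slide [ 0.0004 -0.0009  0.0749] turn -0.09
```

View pics/scene2.png

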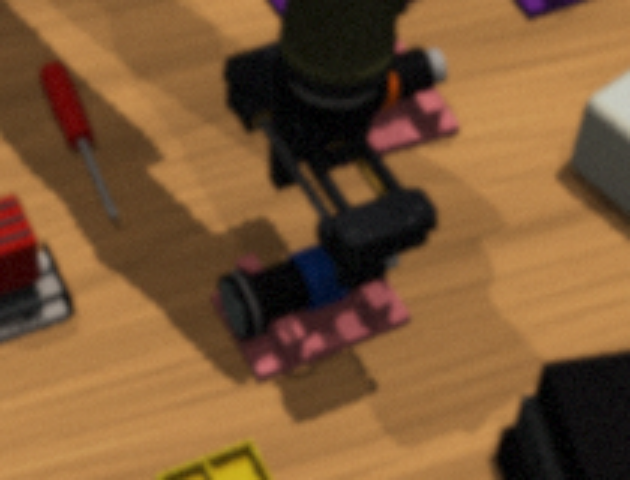

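The gripper is lined up above the ring. Going down now.

```bash
python3 -m creep '[{"hand":0.088,"slide":[0,0,0.025],"turn":0},{"hand":0.088,"slide":[0,0,0.025],"turn":0},{"hand":0.088,"slide":[0,0,0.0235],"turn":0},{"hand":0.088,"slide":[0,0,0],"turn":0},{"hand":0.088,"slide":[0,0,0],"turn":0}]' >/dev/null; python3 rel.py 0.605 0.195 0.034 6.7
```

```text
t 4.85 p [0.6053 0.1945 0.0366] yaw 6.61 tool z [ 2.2e-03  8.0e-04 -1.0e+00] F [-0.53 -0.98 -0.07] M [-0.05  0.04 -0.  ] open 0.9987 q [-0.41  0.99  0.04  1.66 -0.07  0.49 -0.2 ]
slide [-0.0003 -0.0006  0.0026] turn -0.09
```

```bash
python3 -m creep '[{"hand":0.05,"slide":[0,0,0.0025],"turn":0},{"hand":0.05,"slide":[0,0,0],"turn":0},{"hand":0.05,"slide":[0,0,0],"turn":0},{"hand":0.05,"slide":[0,0,0],"turn":0}]' 10; python3 rel.py; python3 -m creep '[{"hand":0.03,"slide":[0,0,0],"turn":0},{"hand":0.03,"slide":[0,0,0],"turn":0},{"hand":0.03,"slide":[0,0,0],"turn":0}]' 10; python3 rel.py
```

```text
clock: 5.35
tool_pos: [0.6043, 0.1942, 0.0329]
eef_rot: [0.998, 0.058, 0.0, -0.0]
contact_force: [-0.4, 0.5, 0.2]
opening: 0.578
t 5.35 p [0.6043 0.1942 0.0329] yaw 6.62 tool z [ 2.e-04  1.e-04 -1.e+00] F [-0.42  0.47  0.23] M [-0.06  0.03 -0.06] open 0.5778 q [-0.41  0.99  0.04  1.66 -0.08  0.49 -0.2 ]
clock: 5.72
tool_pos: [0.605, 0.1943, 0.0329]
eef_rot: [0.998, 0.058, 0.001, -0.0]
contact_force: [1.4, 1.3, 0.8]
opening: 0.514
t 5.72 p [0.605  0.1943 0.0329] yaw 6.62 tool z [ 1.4e-03  4.0e-04 -1.0e+00] F [1.38 1.34 0.82] M [-0.07 -0.34 -0.  ] open 0.5137 q [-0.41  0.99  0.04  1.66 -0.07  0.49 -0.2 ]
```

```bash
python3 -m creep '[{"hand":0.03,"slide":[0,0,0],"turn":0},{"hand":0.03,"slide":[0,0,0],"turn":0},{"hand":0.03,"slide":[0,0,-0.01],"turn":0},{"hand":0.03,"slide":[0,0,-0.015],"turn":0},{"hand":0.03,"slide":[0,0,0],"turn":0}]' 32; python3 rel.py; python3 -m creep '[{"hand":0.03,"slide":[0,0,-0.03],"turn":0},{"hand":0.03,"slide":[0,0,-0.03],"turn":0},{"hand":0.03,"slide":[0,0,-0.03],"turn":0},{"hand":0.03,"slide":[0,0,-0.03],"turn":0},{"hand":0.03,"slide":[0,0,0],"turn":0}]' 32; python3 -m creep '[{"hand":0.03,"slide":[0,0,0],"turn":0},{"hand":0.03,"slide":[0,0,0],"turn":0}]';python3 rel.py 0.5385 -0.167 0.179 4.6
python3 - <<'E'
from plant import *
import cv2
p=snapshot("scene")["frame"][130:340,200:480]
cv2.imwrite("pics/scene3.png",cv2.resize(p,None,fx=2.5,fy=2.5)[:,:,::-1])
E
```

```text
clock: 6.35
tool_pos: [0.6046, 0.1944, 0.0592]
eef_rot: [0.998, 0.058, 0.001, -0.0]
contact_force: [0.8, 0.8, -1.5]
opening: 0.502
t 6.35 p [0.6046 0.1944 0.0592] yaw 6.63 tool z [ 1.4e-03  7.0e-04 -1.0e+00] F [ 0.79  0.82 -1.53] M [-0.07  0.04 -0.  ] open 0.5016 q [-0.41  0.95  0.05  1.66 -0.07  0.53 -0.2 ]
clock: 6.98
tool_pos: [0.6054, 0.1946, 0.1797]
eef_rot: [0.998, 0.058, 0.002, -0.001]
contact_force: [-0.5, 0.1, -2.9]
opening: 0.507
clock: 7.22
tool_pos: [0.6031, 0.1939, 0.176]
eef_rot: [0.998, 0.058, -0.002, 0.0]
contact_force: [-0.1, -0.1, -2.8]
opening: 0.505
t 7.22 p [0.6031 0.1939 0.176 ] yaw 6.63 tool z [-0.0031 -0.001  -1.    ] F [-0.07 -0.07 -2.82] M [-0.13  0.04 -0.02] open 0.5054 q [-0.42  0.79  0.07  1.61 -0.07  0.75 -0.21]
slide [-0.1059  0.351  -0.0024] turn 2.03
```

View pics/scene3.png

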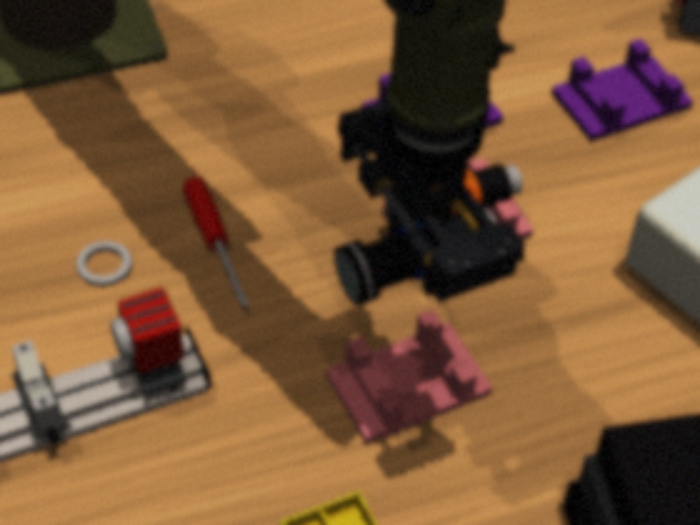

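The lens is held clear of the nest (about 2.8 N of weight) and the nest is empty. Next is the traverse to the bench.

```bash
python3 -m creep '[{"hand":0.03,"slide":[-0.006,0.02,-0.01],"turn":1},{"hand":0.03,"slide":[-0.013,0.043,0],"turn":1},{"hand":0.03,"slide":[-0.013,0.043,0],"turn":0},{"hand":0.03,"slide":[-0.013,0.043,0],"turn":0},{"hand":0.03,"slide":[-0.013,0.043,0],"turn":0}]'; python3 -m creep '[{"hand":0.03,"slide":[-0.013,0.043,0],"turn":0},{"hand":0.03,"slide":[-0.013,0.043,0],"turn":0},{"hand":0.03,"slide":[-0.01,0.04,0],"turn":0},{"hand":0.03,"slide":[-0.006,0.015,0],"turn":0},{"hand":0.03,"slide":[0,0,0],"turn":0}]'; python3 -m creep '[{"hand":0.03,"slide":[0,0,0],"turn":0},{"hand":0.03,"slide":[0,0,0],"turn":0}]';python3 rel.py 0.5385 -0.167 0.15 4.6
```

```text
clock: 7.9
tool_pos: [0.5626, -0.0055, 0.1883]
eef_rot: [0.999, 0.039, 0.0, 0.001]
contact_force: [0.3, 0.6, -1.5]
opening: 0.509
clock: 8.52
tool_pos: [0.5321, -0.1474, 0.1879]
eef_rot: [0.999, 0.039, -0.0, 0.0]
contact_force: [-0.4, 0.0, -3.1]
opening: 0.508
clock: 8.78
tool_pos: [0.5334, -0.144, 0.1877]
eef_rot: [0.999, 0.042, 0.0, -0.001]
contact_force: [-0.7, 0.5, -2.5]
opening: 0.507
t 8.78 p [ 0.5334 -0.144   0.1877] yaw 4.79 tool z [ 2.0e-04  1.2e-03 -1.0e+00] F [-0.67  0.5  -2.5 ] M [-0.07  0.01 -0.01] open 0.5072 q [ 0.18  0.67 -0.    1.85 -0.    0.62  0.27]
slide [0.0031 0.0234 0.0377] turn 0.19
```

```bash
python3 -m creep '[{"hand":0.03,"slide":[0.003,0.0235,0.02],"turn":0},{"hand":0.03,"slide":[0,0,0.018],"turn":0.2},{"hand":0.03,"slide":[0,0,0],"turn":0},{"hand":0.03,"slide":[0,0,0],"turn":0}]' >/dev/null; python3 rel.py 0.5385 -0.167 0.0629 4.6
python3 - <<'E'
from fit import *
from plant import *
for n in("scene","top"):
    p=snapshot(n);np.savez(f"pics/{n}4.npz",**{k:p[k] for k in("frame","depth","mtx","camera_from_world")})
    f=p["frame"];c=f[180:340,100:310] if n=="scene" else f[180:300,360:520]
    cv2.imwrite(f"pics/{n}4.png",cv2.resize(c,None,fx=3,fy=3)[:,:,::-1])
    w=cloud(p);hsv=cv2.cvtColor(f,cv2.COLOR_RGB2HSV)
    m=(abs(w[...,0]-.54)<.04)&(w[...,1]<-.19)&(w[...,1]>-.26)&(w[...,2]>.11)
    q=w[m];print(n,len(q))
    for y in np.arange(-.26,-.19,.01):
        k=(q[:,1]>=y)&(q[:,1]<y+.01);
        if k.sum()>3:print(round(y,3),k.sum(),q[k].mean(0).round(4),np.percentile(q[k,0],[3,97]).round(4),np.percentile(q[k,2],[3,97]).round(4))
    for t in("lens_front","lens_blue"):
        print(t,[(np.round(d["uv"]),round(d["conf"],2)) for d in pinpoint(t,p)[:2]])
E
```

```text
t 9.28 p [ 0.5384 -0.1683  0.1501] yaw 4.52 tool z [ 7.e-04  4.e-04 -1.e+00] F [ 0.13 -0.61 -2.23] M [-0.08  0.06  0.05] open 0.5046 q [ 0.22  0.74 -0.    1.85  0.    0.55  0.3 ]
slide [ 0.0002 -0.0012  0.0872] turn -0.08
scene 2478
-0.24 95 [ 0.5539 -0.2336  0.1791] [0.5302 0.5696] [0.1541 0.1894]
-0.23 139 [ 0.555  -0.225   0.1781] [0.531  0.5692] [0.154  0.1897]
-0.22 371 [ 0.5597 -0.2142  0.3947] [0.536  0.5738] [0.1612 0.5262]
-0.21 811 [ 0.5504 -0.2045  0.4283] [0.5089 0.5737] [0.1727 0.5423]
-0.2 1062 [ 0.5499 -0.1949  0.439 ] [0.5048 0.5739] [0.2245 0.5637]
lens_front [(array([156., 265.]), 0.98)]
lens_blue []
top 458
-0.22 59 [ 0.5545 -0.2125  0.5064] [0.5291 0.5691] [0.4859 0.5349]
-0.21 223 [ 0.5398 -0.2044  0.5221] [0.508  0.5701] [0.4805 0.5443]
-0.2 176 [ 0.542  -0.1959  0.521 ] [0.5156 0.5682] [0.4871 0.5492]
lens_front []
lens_blue [(array([443., 241.]), 0.67), (array([464., 235.]), 0.63)]
```

View pics/scene4.png

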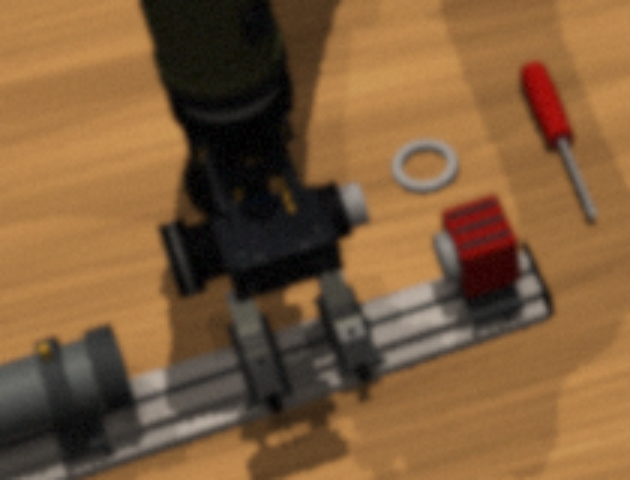

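View pics/top4.png

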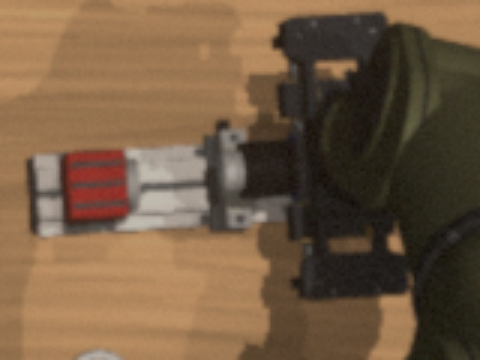

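```bash
python3 - <<'E'
from fit import *
qs={}
for n in("scene4","top4"):
    w=cloud(load(n));d=np.array([np.cos(np.radians(-85.4)),np.sin(np.radians(-85.4))])
    r=w[...,:2]-[.5385,-.168];s=r@d;t=r@[-d[1],d[0]]
    m=(abs(t)<.032)&((s<-.038)|(s>.05))&(abs(s)<.08)&(w[...,2]>.135)&(w[...,2]<.195);q=w[m]
    print(n,m.sum(),(s[m]<0).sum());qs[n]=q
e=np.array([-.064,-.050,-.015,.015,.052,.070]);R=np.array([.015,.020,.023,.020,.026])
def fit(q):
    def res(p):
        ax=np.array([np.cos(p[3])*np.cos(p[4]),np.sin(p[3])*np.cos(p[4]),np.sin(p[4])]);r=q-p[:3]
        s=r@ax;rho=np.linalg.norm(r-s[:,None]*ax,axis=1)
        return np.min([np.hypot(np.maximum(np.maximum(e[i]-s,s-e[i+1]),0),rho-R[i]) for i in range(5)],0)
    o=least_squares(res,[.5385,-.168,.162,np.radians(-85.4),0],loss="soft_l1",f_scale=.002,diff_step=1e-4,x_scale=[.01,.01,.01,.1,.1])
    return o.x[:3].round(4),np.degrees(o.x[3:]).round(2),np.median(abs(o.fun)).round(4)
for n in qs:print(n,fit(qs[n]))
print("both",fit(np.vstack(list(qs.values()))))
E
```

```text
scene4 480 209
top4 247 247
scene4 (array([ 0.5371, -0.1683,  0.1624]), array([-85.39,   0.  ]), np.float64(0.0012))
top4 (array([ 0.5354, -0.1679,  0.1661]), array([-87.26,   4.06]), np.float64(0.0015))
both (array([ 0.537 , -0.1677,  0.1625]), array([-8.541e+01, -2.000e-02]), np.float64(0.0013))
```

The lens is level in the grip and at yaw -85.4°, matching the V. Descending to about 12 mm above the seat.

```bash
python3 -m creep '[{"hand":0.03,"slide":[0,0,0.025],"turn":0},{"hand":0.03,"slide":[0,0,0.025],"turn":0},{"hand":0.03,"slide":[0,0,0.02],"turn":0},{"hand":0.03,"slide":[0,0,0.005],"turn":0},{"hand":0.03,"slide":[0,0,0],"turn":0}]' >/dev/null;  python3 -m creep '[{"hand":0.03,"slide":[0,0,0],"turn":0},{"hand":0.03,"slide":[0,0,0],"turn":0},{"hand":0.03,"slide":[0,0,0],"turn":0}]' >/dev/null; python3 rel.py 0.5385 -0.167 0.0629 4.6;  python3 -m creep '[{"hand":0.03,"slide":[0,0,0],"turn":0}]' >/dev/null; python3 rel.py 0.5385 -0.167 0.0629 4.6
```

```text
t 10.57 p [ 0.538  -0.1693  0.0751] yaw 4.42 tool z [ 8.e-04 -1.e-04 -1.e+00] F [-0.25  0.35 -2.22] M [-0.04  0.01  0.02] open 0.5062 q [ 0.23  0.87 -0.    1.88  0.01  0.39  0.29]
slide [ 0.0006 -0.0023  0.0122] turn -0.18
t 10.7 p [ 0.5379 -0.1693  0.0749] yaw 4.42 tool z [ 3.e-04  0.e+00 -1.e+00] F [ 0.11  0.27 -2.2 ] M [-0.06  0.02 -0.01] open 0.5021 q [ 0.23  0.87 -0.    1.88  0.01  0.39  0.29]
slide [ 0.0008 -0.0022  0.012 ] turn -0.18
```

```bash
python3 - <<'E'
from fit import *
from plant import *
p=snapshot("scene");np.savez(f"pics/scene5.npz",**{k:p[k] for k in("frame","depth","mtx","camera_from_world")})
c=p["frame"][210:330,130:290];cv2.imwrite("pics/scene5.png",cv2.resize(c,None,fx=4,fy=4,interpolation=cv2.INTER_CUBIC)[:,:,::-1])
E
```

```text
(no output)
```

View pics/scene5.png

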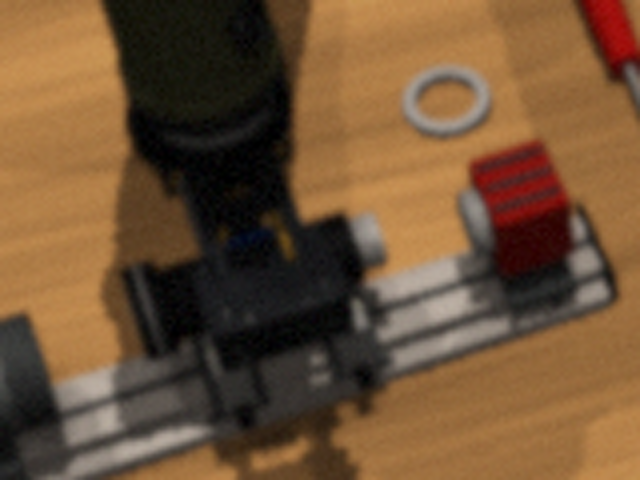

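The lens sits right over the blocks, ring in the gap, bell (150,310) towards the collimator. I'll go down in small, force-checked steps.

```bash
python3 -m creep '[{"hand":0.03,"slide":[0.0008,-0.0015,0.003],"turn":-0.2},{"hand":0.03,"slide":[0,0,0.003],"turn":0},{"hand":0.03,"slide":[0,0,0.002],"turn":0},{"hand":0.03,"slide":[0,0,0],"turn":0},{"hand":0.03,"slide":[0,0,0],"turn":0}]' >/dev/null; python3 rel.py 0.5385 -0.167 0.0629 4.6
python3 -m creep '[{"hand":0.03,"slide":[0,0,0.001],"turn":0},{"hand":0.03,"slide":[0,0,0.001],"turn":0},{"hand":0.03,"slide":[0,0,0],"turn":0},{"hand":0.03,"slide":[0,0,0],"turn":0}]' >/dev/null; python3 rel.py 0.5385 -0.167 0.0629 4.6
```

```text
t 11.38 p [ 0.5385 -0.1677  0.0667] yaw 4.62 tool z [ 1.e-04  0.e+00 -1.e+00] F [ 0.24 -0.14 -1.25] M [-0.06  0.03 -0.  ] open 0.506 q [ 0.22  0.88 -0.    1.88  0.01  0.38  0.29]
slide [ 0.     -0.0007  0.0038] turn 0.02
t 11.88 p [ 0.5385 -0.1677  0.0647] yaw 4.62 tool z [-0.e+00  1.e-04 -1.e+00] F [-0.15  0.8  -3.04] M [-0.05  0.06  0.06] open 0.5029 q [ 0.22  0.88 -0.    1.88  0.01  0.37  0.29]
slide [ 0.0001 -0.0007  0.0018] turn 0.02
```

```bash
for i in 1; do python3 -m creep '[{"hand":0.03,"slide":[0,0,0.0007],"turn":0},{"hand":0.03,"slide":[0,0,0],"turn":0},{"hand":0.03,"slide":[0,0,0],"turn":0}]' >/dev/null; python3 rel.py;  python3 -m creep '[{"hand":0.03,"slide":[0,0,0.0007],"turn":0},{"hand":0.03,"slide":[0,0,0],"turn":0},{"hand":0.03,"slide":[0,0,0],"turn":0}]' >/dev/null; python3 rel.py; done
```

```text
t 12.25 p [ 0.5385 -0.1677  0.064 ] yaw 4.62 tool z [-0.e+00  1.e-04 -1.e+00] F [-0.85 -0.05 -1.6 ] M [-0.07  0.05 -0.01] open 0.5061 q [ 0.22  0.89 -0.    1.88  0.01  0.37  0.29]
t 12.62 p [ 0.539  -0.1677  0.0634] yaw 4.63 tool z [ 1.e-03 -1.e-04 -1.e+00] F [ 0.89  0.09 -1.53] M [-0.11 -0.22 -0.03] open 0.505 q [ 0.22  0.89 -0.    1.88  0.01  0.37  0.29]
```

```bash
python3 -m creep '[{"hand":0.03,"slide":[0,0,0.0005],"turn":0},{"hand":0.03,"slide":[0,0,0],"turn":0},{"hand":0.03,"slide":[0,0,0],"turn":0}]' >/dev/null; python3 rel.py;  python3 -m creep '[{"hand":0.03,"slide":[0,0,0],"turn":0}]' >/dev/null; python3 rel.py;  python3 -m creep '[{"hand":0.03,"slide":[0,0,0],"turn":0}]' >/dev/null; python3 rel.py
```

```text
t 13.0 p [ 0.5393 -0.1677  0.0631] yaw 4.63 tool z [ 1.6e-03 -1.0e-04 -1.0e+00] F [2.68 0.03 2.45] M [-0.01 -0.41 -0.  ] open 0.5067 q [ 0.22  0.89 -0.    1.88  0.01  0.37  0.29]
t 13.12 p [ 0.5392 -0.1677  0.0631] yaw 4.63 tool z [ 1.5e-03 -1.0e-04 -1.0e+00] F [2.96 0.35 1.12] M [-0.01 -0.43  0.04] open 0.5088 q [ 0.22  0.89 -0.    1.88  0.01  0.37  0.29]
t 13.25 p [ 0.5393 -0.1677  0.063 ] yaw 4.63 tool z [ 1.6e-03 -1.0e-04 -1.0e+00] F [2.86 0.46 2.2 ] M [ 0.01 -0.53 -0.02] open 0.5117 q [ 0.22  0.89 -0.    1.88  0.01  0.37  0.29]
```

```bash
python3 -m creep '[{"hand":0.03,"slide":[0.0008,0,0],"turn":0},{"hand":0.03,"slide":[0,0,0],"turn":0},{"hand":0.03,"slide":[0,0,0],"turn":0}]' >/dev/null; python3 rel.py;  python3 -m creep '[{"hand":0.03,"slide":[0.0004,0,0.0003],"turn":0},{"hand":0.03,"slide":[0,0,0],"turn":0},{"hand":0.03,"slide":[0,0,0],"turn":0}]' >/dev/null; python3 rel.py;  python3 -m creep '[{"hand":0.03,"slide":[0,0,0],"turn":0}]' >/dev/null; python3 rel.py
```

```text
t 13.62 p [ 0.5394 -0.1677  0.0629] yaw 4.62 tool z [ 2.e-04 -0.e+00 -1.e+00] F [ 2.89 -0.47  3.86] M [-0.06 -0.39  0.03] open 0.503 q [ 0.22  0.89 -0.    1.88  0.01  0.37  0.29]
t 14.0 p [ 0.5395 -0.1677  0.0628] yaw 4.61 tool z [-3.e-04 -0.e+00 -1.e+00] F [1.81 1.51 5.75] M [ 0.01 -0.17  0.08] open 0.504 q [ 0.22  0.89 -0.    1.88  0.01  0.37  0.29]
t 14.12 p [ 0.5395 -0.1677  0.0628] yaw 4.61 tool z [-2.e-04 -1.e-04 -1.e+00] F [ 0.85 -0.05  5.68] M [-0.02 -0.22  0.01] open 0.5066 q [ 0.22  0.89 -0.    1.88  0.01  0.37  0.29]
```

```bash
python3 -m creep '[{"hand":0.03,"slide":[0.0004,0,0.0003],"turn":0},{"hand":0.03,"slide":[0,0,0],"turn":0},{"hand":0.03,"slide":[0,0,0],"turn":0}]' >/dev/null; python3 rel.py;  python3 -m creep '[{"hand":0.03,"slide":[0,0,0.0003],"turn":0},{"hand":0.03,"slide":[0,0,0],"turn":0},{"hand":0.03,"slide":[0,0,0],"turn":0}]' >/dev/null; python3 rel.py;  python3 -m creep '[{"hand":0.03,"slide":[0,0,0],"turn":0}]' >/dev/null; python3 rel.py;  python3 -m creep '[{"hand":0.03,"slide":[0,0,0],"turn":0}]' >/dev/null; python3 rel.py
```

```text
t 14.5 p [ 0.5395 -0.1677  0.0628] yaw 4.6 tool z [-0.001 -0.    -1.   ] F [0.9  0.33 9.8 ] M [ 0.05 -0.    0.02] open 0.5044 q [ 0.22  0.89 -0.    1.88  0.01  0.37  0.29]
t 14.88 p [ 0.5395 -0.1677  0.0628] yaw 4.61 tool z [-9.e-04 -0.e+00 -1.e+00] F [-0.65 -0.03 10.87] M [ 0.02  0.09 -0.  ] open 0.5046 q [ 0.22  0.89 -0.    1.88  0.01  0.37  0.29]
t 15.0 p [ 0.5395 -0.1677  0.0627] yaw 4.61 tool z [-9.e-04 -1.e-04 -1.e+00] F [-0.27 -0.11 12.17] M [0.04 0.16 0.06] open 0.5071 q [ 0.22  0.89 -0.    1.88  0.01  0.37  0.29]
t 15.12 p [ 0.5395 -0.1677  0.0627] yaw 4.61 tool z [-8.e-04 -0.e+00 -1.e+00] F [ 0.41  0.02 11.5 ] M [0.05 0.09 0.04] open 0.5055 q [ 0.22  0.89 -0.    1.88  0.01  0.37  0.29]
```

Vertical load is about 13.7 N (11.5 N plus the lens weight), sideways force and moments are near zero, and the position is steady. One last look before handing in.

```bash
python3 - <<'E'
from fit import *
from plant import *
p=snapshot("scene");f=p["frame"]
cv2.imwrite("pics/scene6.png",cv2.resize(f[200:340,110:310],None,fx=4,fy=4,interpolation=cv2.INTER_CUBIC)[:,:,::-1])
cv2.imwrite("pics/scene6full.png",f[:,:,::-1])
w=cloud(p);d=np.array([np.cos(np.radians(-85.4)),np.sin(np.radians(-85.4))])
r=w[...,:2]-[.5388,-.1672];s=r@d;t=r@[-d[1],d[0]]
m=(abs(t)<.03)&((s<-.045)|(s>.05))&(abs(s)<.08)&(w[...,2]>.06)&(w[...,2]<.11);q=w[m]
e=np.array([-.064,-.050,-.015,.015,.052,.070]);R=np.array([.015,.020,.023,.020,.026])
def res(p):
    ax=np.array([np.cos(p[3])*np.cos(p[4]),np.sin(p[3])*np.cos(p[4]),np.sin(p[4])]);rr=q-p[:3]
    s=rr@ax;rho=np.linalg.norm(rr-s[:,None]*ax,axis=1)
    return np.min([np.hypot(np.maximum(np.maximum(e[i]-s,s-e[i+1]),0),rho-R[i]) for i in range(5)],0)
o=least_squares(res,[.5388,-.1672,.075,np.radians(-85.4),0],loss="soft_l1",f_scale=.002,diff_step=1e-4,x_scale=[.01,.01,.01,.1,.1])
print(len(q),o.x[:3].round(4),np.degrees(o.x[3:]).round(2),np.median(abs(o.fun)))
E
python3 rel.py
```

```text
364 [ 0.5384 -0.1678  0.0751] [-8.52e+01 -2.00e-02] 0.0013223400283243706
t 15.18 p [ 0.5395 -0.1677  0.0628] yaw 4.61 tool z [-8.e-04 -1.e-04 -1.e+00] F [-0.66  0.65 11.68] M [ 0.03  0.13 -0.03] open 0.5052 q [ 0.22  0.89 -0.    1.88  0.01  0.37  0.29]
```

View pics/scene6.png

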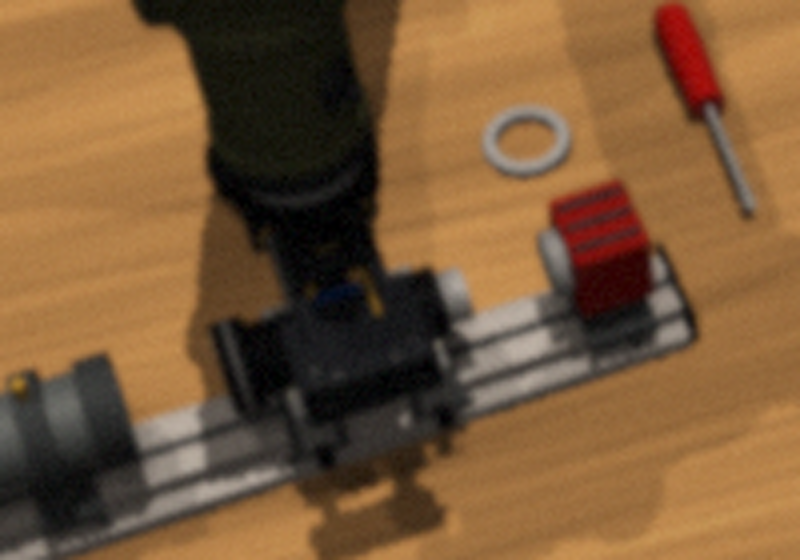

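View pics/scene6full.png

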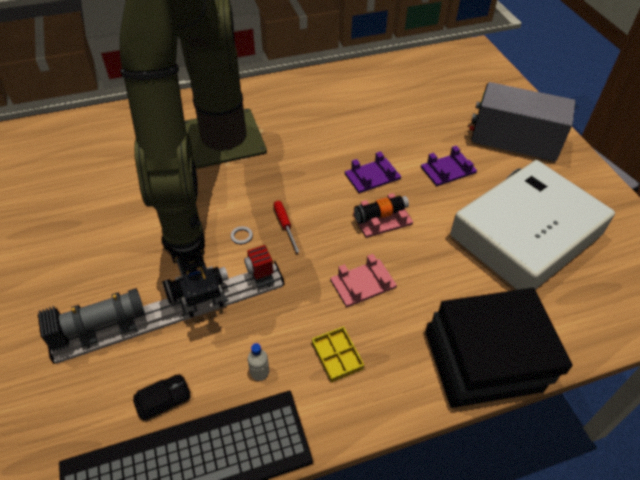

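The close crop shows the lens seated, bell (235,365) towards the collimator and steel rear (455,290) towards the red sensor. In the full view the blower is hidden behind the arm; the other things, including the orange lens at (382,208), are where they started. The fit puts the axis at z 0.0751, level.

```bash
python3 -c "
from plant import *
print(finish_job())"; python3 rel.py
```

```text
the job is handed in; nothing more can be done
None
the job is handed in; nothing more can be done
```

I lifted the blue-ringed lens out of its nest with a 32 N grip and laid it in the V-blocks, glass front towards the collimator. The job is handed in with the gripper still pressing it there, at about 15 s on the robot's clock. No verdict is reported back.

**Force:** The last readings show about 14 N on the V-blocks. That is my estimate from the wrist reading of 11.7 N up plus the lens weight. It should give roughly 10 N per flank; the liners are not measured directly. Sideways force was about 0.7 N, within the sensor noise, and moments were near zero.

**Position:** The final depth fit puts the lens axis at z 75.1 mm and level. Its yaw is -85.2°, against -85.4° for the V, and the ring is about 1 mm from mid-gap.

**Disagreements:**
- The V was about 1 mm further along world +x than my camera estimate. The first contact loaded only the right flank (2.9 N sideways), so I shifted 1.6 mm towards +x until the side force vanished.
- The final camera fit gives the lens x as 0.5384, while the gripper reads 0.5395. That is within the calibration error.
- One fit from the top view while the lens was still held above the bench gave a 4° pitch. I ignored it because only the rear of the lens was visible there.

**Other things:** In the last picture the orange lens and the other visible things stand where they started. I could not check the blower, which was hidden behind the arm, but no contact with it showed in the forces.

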